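Clamp up a split canister lid

TASK

The wooden lid of the white canister has split in two through its knob hole and is ready to be glued up: first set the turned knob upright in the hole between the two lid halves, its shoulder down on the lid, and leave it standing there. Then pump the trigger of the one-hand clamp lying round the lid until both jaws bear on it and the split is closed, and finish while still holding the trigger squeezed: snug, but not so hard that the wood is crushed. Work the jaw by the trigger only, and do not disturb the canister, the dropper bottle or the roll of tape.

Things in the scene. Friction and masses are not known exactly. Their poses are not given: they have to be found in the camera images.
- clamp: Loose one-hand bar clamp (dark body with the near jaw, toothed steel bar), 320 mm long, 0.9 kg, lying flat. Origin on the worktop under the bar in the plane of the near jaw's face; x runs along the bar to the far jaw, y to the side where jaws, pistol grip and trigger stick out, z up. Jaws 33 mm high, reaching 86 mm from the bar. Smooth: squeezed, it may slide 10 mm between the fingers.
- grip_back (a point): Middle of the rear face of the pistol grip (flat, facing the clamp's -x; grip 20 mm thick, z 2 to 32 mm), 66 mm from the bar, 20 mm above the worktop. Squeeze grip and trigger together from above along the clamp's x: one finger behind here, one in front of trigger_front. 66 mm over both when released, 39 mm pulled home.
- trigger_front (a point): Middle of the front face (facing the near jaw) of the trigger lever, 66 mm from the bar, 20 mm above the worktop; moves with the trigger. 36 mm or more of free space between here and the near jaw.
- trigger_angle (a joint): Trigger angle: 0 released, 0.33 rad home against its stop. A spring (3 to 5 N at the fingers) returns it when the fingers open. Each full pull, after a return below 0.1, draws the far jaw 8 mm nearer (one tooth of the bar) in its last part; a friction brake holds the jaw in between. Once the jaws bear on the lid the trigger stops short of 0.33.
- trigger: The dark trigger lever in front of the pistol grip, 10 mm thick, 4 to 30 mm above the worktop, 60 mm long; origin on its hidden pivot. The jaws press with about 1.7 times the finger squeeze less 10 N: a grip of 20 N gives about 24 N, 35 N about 50 N, 48 N about 74 N; 60 N crushes the lid.
- bar_drawn (a joint): How far the bar has been drawn in (m): 0 with the jaws 150 mm apart; the jaw opening is 0.150 minus this value. 0 to 0.018 at the start; range to 0.060. The lid is gripped at about 0.050.
- far_jaw: The moving jaw with the bar, drawn towards the near jaw by the trigger. Its frame's origin is that of the clamp with the bar out, so use point far_pad for the jaw's place.
- far_pad (a point): Centre of the far jaw's rubber face, 12 mm above the worktop, 63 mm from the bar's line.
- near_pad (a point): Centre of the near jaw's rubber face, 12 mm above the worktop, 63 mm from the bar's line.
- lid_near: Half of the split wooden lid, next to the near jaw, loose, lying flat. The lid is a disc of 100 mm diameter, 18 mm thick (lower 7 mm only 88 mm wide), with a tapered hole through its centre, 22 mm wide at the top, 17 mm at the bottom. Origin at the hole's centre on the underside, on the split; this half lies to its own -x. The wood is crushed above 100 N.
- lid_far: The other half, next to the far jaw; same size, origin at the centre of the hole on the underside, lying on the +x side of its own frame. At the start the split is 2 to 5 mm open; when it is closed the two origins coincide.
- lid_knob: Turned wooden knob, loose, standing upright: tapered spigot 15 mm long (16 mm diameter at its end, 20 mm at the top), 32 mm shoulder, narrow neck, 32 mm round head, 50 mm tall. Origin at the centre of the spigot's lower end, z up its axis. Seated, its shoulder rests on the lid and its origin is 3 mm above the worktop.
- knob_head (a point): Centre of the knob's head, 40 mm above its origin (the head's sides are straight from 34 to 44 mm), where to grip it.
- canister: The lid's white ceramic canister, open, 100 mm diameter, 118 mm high, loose; leave alone.
- dropper_bottle: Small amber dropper bottle, 33 mm diameter, 102 mm high, loose; leave alone.
- tape_roll: Roll of masking tape lying flat, 102 mm diameter, 25 mm high, loose; leave alone.
Mind the look-alikes: they are no part of the job. What is shaped like the lid_knob but red is not meant.

How it is judged (in metres and radians):
On the way, in this order (a step that is already met when the one before it is completed fails the run):
1. the knob stands upright in the hole of the lid, shoulder down, let go, before the far jaw bears on the lid (height (world z) of lid_knob between 0.001 and 0.0065 m and angle between lid_knob's own z axis and vertical below 0.12 rad and horizontal distance between lid_knob and lid_near below 0.01 m and contact force between the fingers and lid_knob below 0.1 N and contact force between far_jaw and lid_far below 0.5 N), for 0.2 s.
2. the trigger is squeezed and both jaws bear on the lid with more than 12 N (contact force between far_jaw and lid_far above 12 N and contact force between clamp and lid_near above 12 N and contact force between the fingers and trigger above 4 N), for 0.3 s.
At the end, for the whole second after the job is handed in: Fingers squeeze the trigger (over 4 N); each jaw presses its lid half with 12 to 100 N; halves flat, origins within 3 mm; knob in the hole within 5 mm of its centre, upright within 0.12 rad, shoulder down (origin 1 to 6.5 mm above the worktop) (all of step 2 and height (world z) of lid_knob between 0.001 and 0.0065 m and angle between lid_knob's own z axis and vertical below 0.12 rad and horizontal distance between lid_knob and lid_near below 0.005 m and distance between lid_near and lid_far below 0.003 m and contact force between far_jaw and lid_far below 100 N and contact force between clamp and lid_near below 100 N and linear speed of lid_knob below 0.03 m/s and height (world z) of each of lid_near, lid_far below 0.004 m); the arm keeps its last pose, push and grip.
It fails at once if the wood is crushed: a jaw presses the lid with more than 100 N (contact force between far_jaw and lid_far above 100 N or contact force between clamp and lid_near above 100 N).
It fails at once if the far jaw is pushed by the robot instead of by the trigger (contact force between the arm and far_jaw above 6 N).
It fails at once if a bystander is disturbed (moved more than 20 mm) (distance of any of canister, dropper_bottle, tape_roll from where it was at the start of the episode above 0.02 m).
It also fails if it takes over 64 s, if anything falls off the work surface, if the arm or the gripper's body presses on something with over 40 N, if the wrist force passes 120 N, or if a joint passes its speed limit or range.

ROBOT

A 6-joint arm with a two-finger parallel gripper is mounted at the origin on a cart in front of the work surface, level with it; the furniture and walls round the work are solid. World frame = base frame: x ahead of the robot, y to its left, z up, the work surface at z = 0. Lengths are in mm, angles in rad, forces in N, time in s.
With the tool pointing down it reaches from about 400 to 925 mm from the base axis. Payload 3.4 kg.
Tool frame: the origin (TCP) lies between the finger pads; the fingertips stand tip_reach ahead of it and the grasp point (between the pads) lies 3 mm ahead of it (tip_reach is the distance from the TCP to the fingertips, in mm); z points along the fingers, y is the line along which they close (so a half turn about z gives the same grasp; the last joint's range is limited). The gripper opens to 85 mm and grips with 20 to 120 N. Pads are 22 mm wide; open, the fingers measure 114 mm over their backs; the gripper's body (76 mm by 85 mm) begins 54 mm behind the grasp point. The pads swing forward as they close: fully open they stand 13 mm farther back than shut.
Start: joints at [-1.385, 0.307, 1.506, -0, 1.328, -0.073], TCP at [147.13, -555.863, 253.305] pointing down, gripper open.
Joint ranges: [-3.12, 3.12], [-1.05, 2.28], [0.14, 2.33], [-1.42, 4.57], [0.1, 2.73], [-2.68, 2.68]. Speed limits (rad/s): [2.57, 2.57, 3.14, 3.14, 3.14, 3.14].

INTERFACE

Orientations are given as a unit quaternion [w, x, y, z].
In Python, from station import observe, camera, hand_in, tip_reach gives the robot as it stands.
- The arm moves only by the tool servo_tool, never from a script. Its argument "commands" is a list of rows, each an object of numbers: "rx", "ry", "rz": the turn, a rotation vector about the tool's x, y, z in rad; "x", "y", "z": the shift along the tool's x, y, z in m; "hand": the finger opening in m, from 0 to 0.0854. In form: [{"rx": .., "ry": .., "rz": .., "x": .., "y": .., "z": .., "hand": ..}, ...]. A call has 1 to 10 rows; each row is the pose to reach, as a shift and turn from the pose commanded when the call began, along the tool's axes at that moment; what a row does not reach only later rows make up. A row lasts 1/8 s, in which the tool goes at most 62.5 mm and 10.7 degrees, less where a joint would pass 70% of its speed; a pose out of reach is approached as far as the arm can. A call with a gripper value outside its range is refused whole. The fingers move at their own pace and stop on an object; "squeeze" is the grip in N (left out, the last holds). Time passes only in rows, so rows that repeat a pose let the fingers close. It gives the time, the measured TCP pose, the force, the opening and the grip force at its end, in the units of the state.
- observe(): the state, without advancing time (a new reading comes with each control period).
- camera(name): name is "scene" or "side" or "wrist"; returns a dict with "img" (384x512x3 uint8, red, green, blue), "fx", "fy", "cx", "cy" (pixels), "cam_to_world" (4x4, takes a point from camera to world coordinates); the wrist camera has in their place "hand_eye" (4x4, takes a point from camera to tool coordinates, whose origin is the TCP and whose axes are the flange's). Camera axes: x right, y down, z forward; pixel columns grow to the right and rows downward; lengths in mm; the calibration is good to about 2 mm. A picture is of the moment at which its call begins: read the wrist's pose just before it. There is no depth.
- hand_in(): hands the job in; it is judged then, once.
The state is a dict: "time_s": time; "qpos": joint angles; "joint_velocities": joint speeds; "effort": joint torques, N m; "tool_pos": TCP position; "eef_rot": TCP orientation; "ft_force": force on the tool from outside, world axes, zero at the start; "torque": the same for the moment, N m; "grip_width": finger opening in mm; "finger_force": force on a finger pad.
Only numpy, scipy, OpenCV 4.12 (cv2) and the standard library are available. Lean on these libraries where they do the work, as an engineer would, in place of code of your own. Each camera call takes 0.05 s, during which the arm holds its last target. There are 200 camera calls.

## Working session

There is one attempt and no reset: what is moved stays moved. The work goes in short steps, Python scripts to look and compute and a tool call to move; the robot and the scene stay as the last step left them, time stands still between calls to the robot, and variables do not carry over. Pictures are saved under pics/ and viewed, at most 10 in all, crops included, and the job is handed in when it is done.

Besides the shell and the picture viewer there is one more tool, called as name(argument=value, ...) on one line, values as JSON. servo_tool: Moves the arm, as the interface text tells. Its arguments: {"type":"object","properties":{"commands":{"type":"array","items":{"type":"object","properties":{"rx":{"type":"number"},"ry":{"type":"number"},"rz":{"type":"number"},"x":{"type":"number"},"y":{"type":"number"},"z":{"type":"number"},"hand":{"type":"number"}}}},"squeeze":{"type":"number"}},"required":["commands"]}

```bash
ls; mkdir -p pics; cat > h.py <<'E'
import numpy as np, cv2
from station import observe, camera, hand_in, tip_reach
from scipy.spatial.transform import Rotation as R
def save(c,n): cv2.imwrite(f'pics/{n}.png',c['img'][:,:,::-1])
def T_tool(o):
    T=np.eye(4); q=o['eef_rot']; T[:3,:3]=R.from_quat([q[1],q[2],q[3],q[0]]).as_matrix(); T[:3,3]=o['tool_pos']; return T
def grab(n):
    o=observe(); c=camera(n)
    c['T']=np.array(c['cam_to_world']) if n!='wrist' else T_tool(o)@np.array(c['hand_eye'])
    return c
def onplane(c,uv,z):
    T=c['T']; uv=np.atleast_2d(np.array(uv,float))
    d=np.c_[(uv[:,0]-c['cx'])/c['fx'],(uv[:,1]-c['cy'])/c['fy'],np.ones(len(uv))]@T[:3,:3].T
    p=T[:3,3]; return p+d*((z-p[2])/d[:,2])[:,None]
def proj(c,P):
    P=np.atleast_2d(P); q=(P-c['T'][:3,3])@c['T'][:3,:3]
    return np.c_[q[:,0]/q[:,2]*c['fx']+c['cx'],q[:,1]/q[:,2]*c['fy']+c['cy']]
E
python3 - <<'E'
from h import *
import pickle
cs={n:grab(n) for n in('scene','side','wrist')}
pickle.dump(cs,open('c0.pkl','wb'))
print(tip_reach() if callable(tip_reach) else tip_reach, observe())
for n in cs: print(n,cs[n]['T'].round(2).tolist(),cs[n]['fx'])
cv2.imwrite('pics/a.png',cv2.resize(np.vstack([np.hstack([cs['scene']['img'],cs['side']['img']])[:,:,::-1]]),(1024,384))[:, :])
save(cs['scene'],'scene');save(cs['side'],'side');save(cs['wrist'],'wrist')
E
```

```text
pics
22.0 {'time_s': 0.15, 'qpos': array([-1.38551384e+00,  3.07399187e-01,  1.50733693e+00, -2.25573182e-05,
        1.32847187e+00, -7.34742048e-02]), 'joint_velocities': array([ 7.57449080e-04, -8.06325748e-04, -5.52734803e-03, -3.13856797e-04,
       -1.49230990e-05,  1.98397363e-03]), 'effort': array([ 3.22935684e-04, -4.57979000e+01, -2.52220792e+01,  2.35549641e-05,
        8.51106131e-03,  1.14537730e-05]), 'tool_pos': array([ 147.0206552 , -555.36644403,  252.60752736]), 'eef_rot': array([-8.05789641e-04,  9.91641616e-01,  1.29020358e-01, -5.60580307e-05]), 'ft_force': array([ 0.26593825, -0.40347935,  0.19802036]), 'torque': array([-0.0046643 , -0.03155081, -0.0168368 ]), 'finger_force': 0.0, 'grip_width': 85.25621825973377}
scene [[-0.74, -0.41, 0.53, -155.49], [-0.67, 0.45, -0.59, 741.71], [0.0, -0.8, -0.61, 778.28], [0.0, 0.0, 0.0, 1.0]] 384.2720232455086
side [[-0.83, -0.33, 0.45, -300.35], [-0.56, 0.49, -0.67, 1187.8], [-0.01, -0.81, -0.59, 1076.64], [0.0, 0.0, 0.0, 1.0]] 438.2644878757524
wrist [[0.26, -0.91, -0.31, 228.94], [-0.97, -0.24, -0.08, -534.49], [-0.0, 0.32, -0.95, 373.06], [0.0, 0.0, 0.0, 1.0]] 300.14813333185634
```

View pics/scene.png

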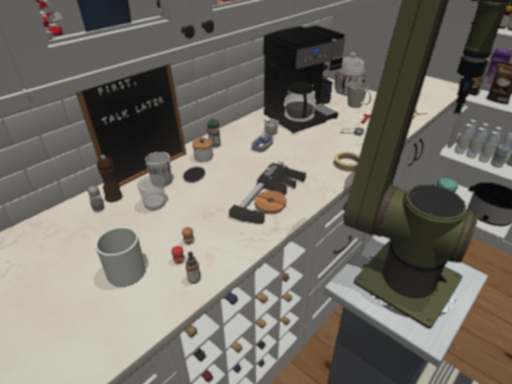

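View pics/side.png

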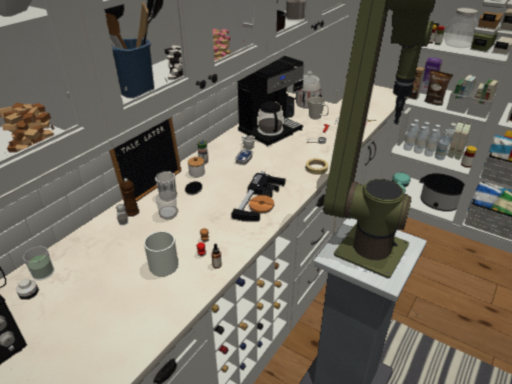

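The scene picture shows the brown knob at (188,236), next to its red look-alike at (178,254). The lid is at (270,202), the clamp's far jaw at (247,214), and its body and grip at about (270–305,165–190). The canister is at (122,257), the bottle at (193,268) and the tape roll at (347,160). The side view agrees, with the knob at (204,234). Possible mix-ups for the knob are the red one at (178,254), the copper pot at (203,150) and the other small jars. I choose the wooden one at (188,236).

```bash
python3 - <<'E'
from h import *
import pickle
cs=pickle.load(open('c0.pkl','rb'))
def blob(n,lo,hi,roi):
    c=cs[n];x0,y0,x1,y1=roi
    hsv=cv2.cvtColor(c['img'],cv2.COLOR_RGB2HSV)[y0:y1,x0:x1]
    m=cv2.inRange(hsv,lo,hi); k,l,s,ce=cv2.connectedComponentsWithStats(m)
    i=1+np.argmax(s[1:,4]); return ce[i]+[x0,y0],s[i],m
for n,roi in(('scene',(180,225,197,245)),('side',(196,226,212,242))):
    ce,s,m=blob(n,(5,90,40),(25,255,255),roi); print('knob',n,ce,s,onplane(cs[n],ce,30).round(1))
for n,roi in(('scene',(250,185,295,220)),('side',(245,190,280,216))):
    ce,s,m=blob(n,(5,90,40),(25,255,255),roi); print('lid',n,ce,s,onplane(cs[n],ce,16).round(1))
c=cs['scene']
for nm,uv,z in(('farjaw ends',[(232,212),(262,218)],33),('bar',[(246,202),(264,183)],15),('grip',[(304,178)],25),('canis',[(122,257)],60),('bottle',[(193,270)],40),('tape',[(347,160)],12),('red',[(178,254)],30)):
    print(nm,onplane(c,uv,z).round(0)[:,:2].tolist())
a=cv2.resize(c['img'][155:290,165:315],None,fx=4,fy=4,interpolation=cv2.INTER_CUBIC)[:,:,::-1]
cv2.imwrite('pics/crop.png',a)
E
```

```text
knob scene [187.5049505  234.31683168] [  3   3  10  15 101] [[528.3 288.5  30. ]]
knob side [203.85185185 233.95061728] [ 4  2  8 13 81] [[527.1 291.3  30. ]]
lid scene [270.2393321 200.9554731] [  5   5  31  23 539] [[465.9   3.3  16. ]]
lid side [261.18732782 203.28374656] [  4   4  25  19 363] [[464.4   6.   16. ]]
farjaw ends [[502.0, 138.0], [417.0, 98.0]]
bar [[521.0, 58.0], [547.0, -58.0]]
grip [[456.0, -161.0]]
canis [[559.0, 472.0]]
bottle [[407.0, 369.0]]
tape [[418.0, -379.0]]
red [[488.0, 354.0]]
```

View pics/crop.png

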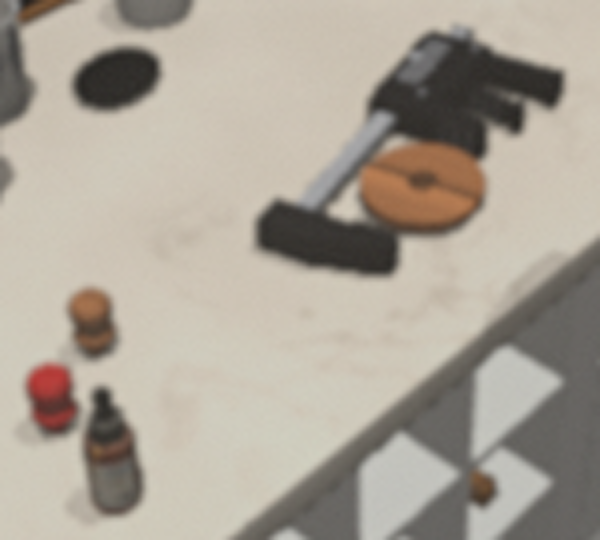

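The crop confirms the plain wooden knob at crop (92,322), with the red one at (52,398). The clamp's grip and trigger are at the upper right. I'll move above the lid first and look at it from near.

servo_tool(commands=[{"x":0.055,"y":-0.052,"rz":-0.16,"hand":0.06},{"x":0.11,"y":-0.104,"rz":-0.32,"hand":0.06},{"x":0.165,"y":-0.156,"rz":-0.48,"hand":0.06},{"x":0.22,"y":-0.208,"rz":-0.64,"hand":0.06},{"x":0.27,"y":-0.255,"rz":-0.8,"hand":0.06},{"x":0.32,"y":-0.3,"rz":-0.96,"hand":0.06},{"x":0.37,"y":-0.35,"rz":-1.12,"hand":0.06},{"x":0.415,"y":-0.39,"rz":-1.28,"hand":0.06},{"x":0.459,"y":-0.432,"rz":-1.44,"hand":0.06},{"x":0.459,"y":-0.432,"rz":-1.6,"hand":0.06}])

```text
validation failed for argument at $.co...
```

servo_tool(commands=[{"hand":0.06},{"hand":0.06},{"hand":0.06}])

```text
validation failed for argument at $.co...
```

```bash
python3 - <<'E'
from h import *
import pickle
c=grab('wrist'); pickle.dump(c,open('w1.pkl','wb')); save(c,'w1')
print(T_tool(observe()).round(3).tolist(),c['T'].round(2).tolist())
E
```

```text
[[0.967, 0.256, -0.0, 147.048], [0.256, -0.967, 0.001, -555.467], [0.0, -0.001, -1.0, 252.71], [0.0, 0.0, 0.0, 1.0]] [[0.26, -0.91, -0.31, 228.96], [-0.97, -0.24, -0.08, -534.54], [-0.0, 0.32, -0.95, 373.19], [0.0, 0.0, 0.0, 1.0]]
```

View pics/w1.png

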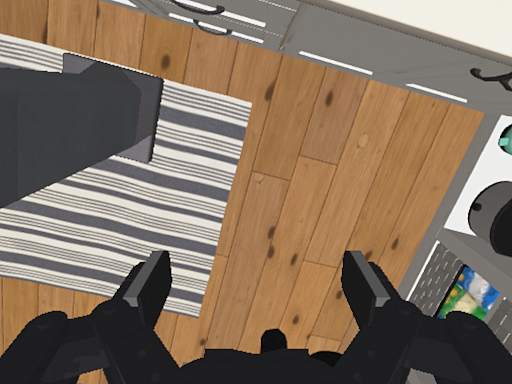

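The move was refused, so this picture shows only the floor. Probably every row needs all its fields, so I'll retry that way.

servo_tool(commands=[{"rx":0,"ry":0,"rz":-0.16,"x":0.055,"y":-0.052,"z":0,"hand":0.06},{"rx":0,"ry":0,"rz":-0.32,"x":0.11,"y":-0.104,"z":0,"hand":0.06},{"rx":0,"ry":0,"rz":-0.48,"x":0.165,"y":-0.156,"z":0,"hand":0.06},{"rx":0,"ry":0,"rz":-0.64,"x":0.22,"y":-0.208,"z":0,"hand":0.06},{"rx":0,"ry":0,"rz":-0.8,"x":0.27,"y":-0.255,"z":0,"hand":0.06},{"rx":0,"ry":0,"rz":-0.96,"x":0.32,"y":-0.3,"z":0,"hand":0.06},{"rx":0,"ry":0,"rz":-1.12,"x":0.37,"y":-0.35,"z":0,"hand":0.06},{"rx":0,"ry":0,"rz":-1.28,"x":0.415,"y":-0.39,"z":0,"hand":0.06},{"rx":0,"ry":0,"rz":-1.44,"x":0.459,"y":-0.432,"z":0,"hand":0.06},{"rx":0,"ry":0,"rz":-1.6,"x":0.459,"y":-0.432,"z":0,"hand":0.06}], squeeze=30)

```text
time_s: 1.45
tool_pos: [478.3, -23.4, 253.4]
eef_rot: [0.0, 0.596, 0.803, 0.0]
ft_force: [0.5, -1.4, 0.1]
grip_width: 59.6
finger_force: 0.0
```

```bash
python3 - <<'E'
from h import *
import pickle
c=grab('wrist'); pickle.dump(c,open('w1.pkl','wb')); save(c,'w1b')
print(c['T'].round(2).tolist())
E
```

```text
[[0.96, 0.27, 0.1, 454.57], [0.29, -0.91, -0.31, 56.6], [0.0, 0.33, -0.95, 373.96], [0.0, 0.0, 0.0, 1.0]]
```

View pics/w1b.png

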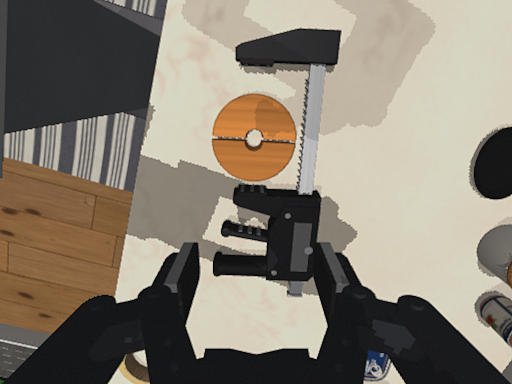

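The wrist picture shows the hole at (254,138), with the split running (213,138)–(296,143). The far jaw's face is at y≈65 and the near jaw's at y≈190, and the bar runs (318,66)→(306,193). The trigger is at (222–268,230) and the grip at (214–268,265).

```bash
cat >> h.py <<'E'
def lid(c,cx=None):
    hsv=cv2.cvtColor(c['img'],cv2.COLOR_RGB2HSV); m=cv2.inRange(hsv,(5,110,80),(22,255,255))
    return m
E
python3 - <<'E'
from h import *
import pickle
c=pickle.load(open('w1.pkl','rb')); roi=np.zeros((384,512),np.uint8); roi[80:195,200:310]=255
m=lid(c)&roi
m2=cv2.morphologyEx(m,cv2.MORPH_CLOSE,np.ones((3,3)))
cn=max(cv2.findContours(m2,cv2.RETR_EXTERNAL,cv2.CHAIN_APPROX_NONE)[0],key=cv2.contourArea)
P=onplane(c,cn[:,0],18); e=cv2.fitEllipse(P[:,:2].astype(np.float32)); print('lid',e)
# hole pixels: bright pixels near centre
g=c['img'].astype(int)
hole=((m==0)&(roi>0)); hole[:128]=0;hole[149:]=0;hole[:,:242]=0;hole[:,267:]=0
ys,xs=np.where(hole); print('hole px',xs.mean(),ys.mean(),onplane(c,[[ (xs.min()+xs.max())/2,(ys.min()+ys.max())/2]],18))
f=lambda n,uv,z: print(n,onplane(c,uv,z)[:,:2].round(1).tolist())
f('split',[(213,138),(296,143)],18)
f('bar L',[(309,70),(298,190)],20)
f('bar R',[(326,66),(313,193)],20)
f('farjaw',[(240,66),(310,66)],33)
f('near',[(235,187),(318,195)],33)
f('trig',[(224,222),(266,229),(224,236),(266,241)],30)
f('grip',[(214,256),(266,256),(214,275),(266,275)],32)
a=cv2.resize(c['img'][170:300,195:335],None,fx=5,fy=5,interpolation=cv2.INTER_CUBIC)[:,:,::-1][:600]
cv2.imwrite('pics/cr2.png',a[:600,:700])
E
```

```text
lid ((469.09521484375, 0.67035311460495), (97.12210845947266, 102.30996704101562), 8.895042419433594)
hole px 253.41197183098592 138.17605633802816 [[469.09537911   1.53299598  18.        ]]
split [[422.5, -11.9], [518.4, 10.9]]
bar L [[505.2, 91.0], [539.9, -43.6]]
bar R [[521.5, 100.2], [559.2, -41.9]]
farjaw [[432.6, 72.4], [503.0, 93.7]]
near [[463.4, -58.1], [562.0, -39.0]]
trig [[462.6, -107.8], [516.0, -101.8], [467.6, -126.7], [521.2, -118.1]]
grip [[462.5, -157.5], [527.3, -138.0], [469.6, -185.6], [536.0, -165.6]]
```

View pics/cr2.png

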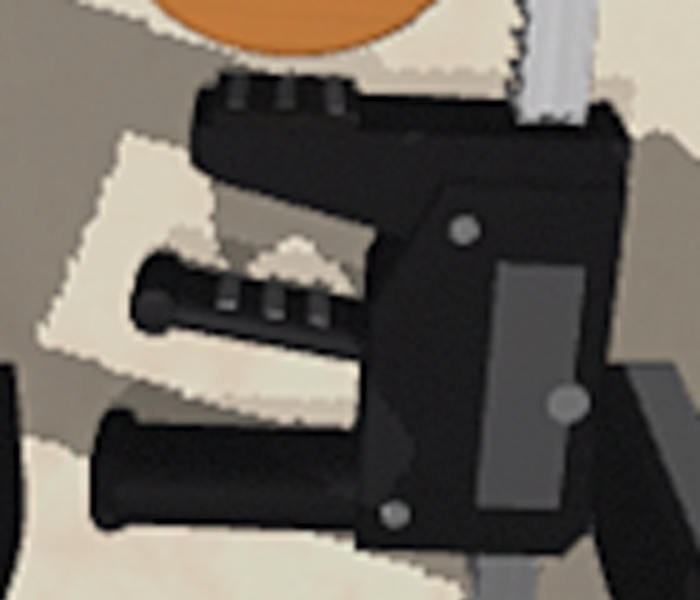

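servo_tool(commands=[{"rx":0,"ry":0,"rz":0.04,"x":0.057,"y":0.027,"z":0.0,"hand":0.06},{"rx":0,"ry":0,"rz":0.04,"x":0.112,"y":0.054,"z":0.0,"hand":0.06},{"rx":0,"ry":0,"rz":0.04,"x":0.165,"y":0.081,"z":0.02,"hand":0.06},{"rx":0,"ry":0,"rz":0.04,"x":0.22,"y":0.108,"z":0.04,"hand":0.06},{"rx":0,"ry":0,"rz":0.04,"x":0.265,"y":0.138,"z":0.06,"hand":0.06},{"rx":0,"ry":0,"rz":0.04,"x":0.286,"y":0.138,"z":0.08,"hand":0.06},{"rx":0,"ry":0,"rz":0.04,"x":0.286,"y":0.138,"z":0.08,"hand":0.06},{"rx":0,"ry":0,"rz":0.04,"x":0.286,"y":0.138,"z":0.08,"hand":0.06}])

```text
time_s: 2.5
tool_pos: [528.7, 287.4, 173.6]
eef_rot: [0.0, 0.614, 0.789, -0.0]
ft_force: [-0.3, -0.4, 0.5]
grip_width: 59.9
finger_force: 0.0
```

```bash
python3 - <<'E'
from h import *
c=grab('wrist'); save(c,'w2'); T=T_tool(observe()); print(T.round(3).tolist())
m=lid(c); k,l,s,ce=cv2.connectedComponentsWithStats(m)
for i in range(1,k):
    if s[i,4]>60: print(s[i],ce[i].round(1),onplane(c,ce[i],47)[0].round(1), onplane(c,[[s[i,0],s[i,1]+8],[s[i,0]+s[i,2],s[i,1]+8]],45).round(1).tolist())
print('expected px',proj(c,[528,290,47]),proj(c,[T[0,3],T[1,3],40]))
cv2.imwrite('pics/w2.png',np.hstack([c['img'],cv2.cvtColor(m,cv2.COLOR_GRAY2RGB)])[:,:,::-1][::1,:800] )
E
```

```text
[[-0.245, 0.97, 0.001, 529.054], [0.97, 0.245, -0.0, 287.19], [-0.0, 0.001, -1.0, 174.073], [0.0, 0.0, 0.0, 1.0]]
[ 239  164   35   40 1029] [255.9 185. ] [528.3 291.2  47. ] [[511.5, 298.4, 45.0], [540.6, 305.8, 45.0]]
[   0  249   58  135 5070] [ 27.1 311.2] [337.3 105.   47. ] [[310.7, 161.5, 45.0], [364.0, 175.0, 45.0]]
[113 351  36  31 772] [132.5 368.3] [449.2  54.2  47. ] [[426.6, 60.0, 45.0], [464.5, 69.6, 45.0]]
expected px [[255.21647992 186.26670716]] [[255.60856826 187.0074826 ]]
```

```bash
python3 - <<'E'
from h import *
c=grab('wrist'); T=T_tool(observe())
m=lid(c)[160:210,230:285]
for r in range(0,50,2):
    x=np.where(m[r])[0]
    if len(x): print(r+160,x.min()+230,x.max()+230,len(x))
for z in(50,44,34,15,0): print(z,proj(c,[[528,290,z]]),proj(c,np.array([528,290,z])+16*T[:3,0]),proj(c,np.array([528,290,z])-16*T[:3,0]))
cv2.imwrite('pics/w2c.png',cv2.resize(c['img'][130:240,200:310],None,fx=5,fy=5,interpolation=cv2.INTER_CUBIC)[:,:,::-1])
E
```

```text
164 250 259 10
166 246 264 19
168 244 267 12
170 243 268 10
172 242 270 20
174 241 266 24
176 241 268 27
178 241 270 30
180 240 271 32
182 239 272 34
184 239 273 35
186 239 273 35
188 239 272 34
190 239 272 34
192 240 271 32
194 241 271 31
196 242 269 28
198 243 268 26
200 245 265 21
202 249 262 14
50 [[254.69059247 186.88267005]] [[254.67340559 168.79634356]] [[254.70709816 204.25216436]]
44 [[254.70881146 184.74491119]] [[254.69237028 167.01325145]] [[254.72461478 201.78865345]]
34 [[254.73749121 181.37971825]] [[254.72218975 164.20957457]] [[254.75221925 197.90640207]]
15 [[254.78684028 175.58925385]] [[254.77340237 159.39447743]] [[254.79980518 191.21398743]]
0 [[254.82169006 171.50009007]] [[254.80949405 156.00107647]] [[254.83347642 186.4785154 ]]
```

View pics/w2c.png

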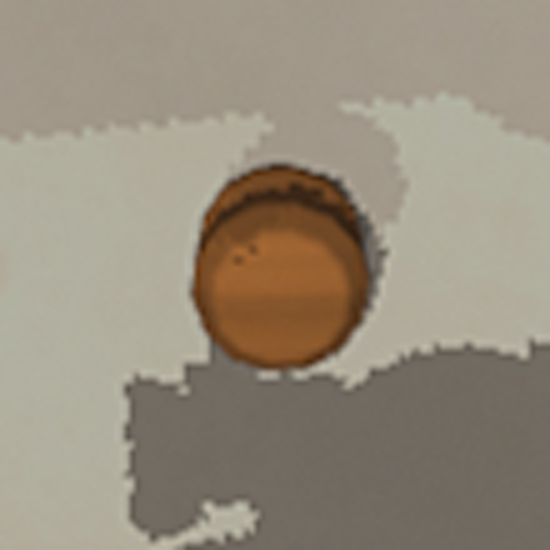

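The crop shows the knob head centred at (256,186), within 2 mm of the estimate. I'll descend and grip it.

servo_tool(commands=[{"rx":0,"ry":0,"rz":0,"x":0.0025,"y":0.001,"z":0.04,"hand":0.06},{"rx":0,"ry":0,"rz":0,"x":0.0025,"y":0.001,"z":0.08,"hand":0.06},{"rx":0,"ry":0,"rz":0,"x":0.0025,"y":0.001,"z":0.11,"hand":0.06},{"rx":0,"ry":0,"rz":0,"x":0.0025,"y":0.001,"z":0.13,"hand":0.06},{"rx":0,"ry":0,"rz":0,"x":0.0025,"y":0.001,"z":0.13,"hand":0.06},{"rx":0,"ry":0,"rz":0,"x":0.0025,"y":0.001,"z":0.13,"hand":0.025},{"rx":0,"ry":0,"rz":0,"x":0.0025,"y":0.001,"z":0.13,"hand":0.025},{"rx":0,"ry":0,"rz":0,"x":0.0025,"y":0.001,"z":0.13,"hand":0.025},{"rx":0,"ry":0,"rz":0,"x":0.0025,"y":0.001,"z":0.13,"hand":0.025},{"rx":0,"ry":0,"rz":0,"x":0.0025,"y":0.001,"z":0.13,"hand":0.025}], squeeze=25)

```text
time_s: 3.85
tool_pos: [530.1, 291.3, 44.9]
eef_rot: [0.001, 0.614, 0.789, 0.001]
ft_force: [0.4, -0.4, 5.5]
grip_width: 30.4
finger_force: 24.9
```

servo_tool(commands=[{"rx":0,"ry":0,"rz":0,"x":0,"y":0,"z":-0.03,"hand":0.025},{"rx":0,"ry":0,"rz":0,"x":0,"y":0,"z":-0.07,"hand":0.025},{"rx":0,"ry":0,"rz":0,"x":-0.04,"y":-0.02,"z":-0.09,"hand":0.025},{"rx":0,"ry":0,"rz":0,"x":-0.09,"y":-0.045,"z":-0.09,"hand":0.025},{"rx":0,"ry":0,"rz":0,"x":-0.14,"y":-0.07,"z":-0.09,"hand":0.025},{"rx":0,"ry":0,"rz":0,"x":-0.19,"y":-0.095,"z":-0.09,"hand":0.025},{"rx":0,"ry":0,"rz":0,"x":-0.24,"y":-0.118,"z":-0.09,"hand":0.025},{"rx":0,"ry":0,"rz":0,"x":-0.2665,"y":-0.13,"z":-0.09,"hand":0.025},{"rx":0,"ry":0,"rz":0,"x":-0.2665,"y":-0.13,"z":-0.09,"hand":0.025},{"rx":0,"ry":0,"rz":0,"x":-0.2665,"y":-0.13,"z":-0.09,"hand":0.025}])

```text
time_s: 5.1
tool_pos: [468.5, 1.0, 133.5]
eef_rot: [0.0, 0.614, 0.789, 0.0]
ft_force: [-0.3, -0.7, -0.1]
grip_width: 30.3
finger_force: 25.0
```

```bash
python3 - <<'E'
from h import *
import pickle
c=grab('wrist'); pickle.dump(c,open('w3.pkl','wb')); T=T_tool(observe()); print(T.round(3).tolist(), observe()['grip_width'])
print('hole px pred',proj(c,[469.1,1.2,18]),'lid w edges',proj(c,[[469.1-48.5,1.2-12.3,18],[469.1+48.5,1.2+12.3,18]]),'knob head/bot px',proj(c,[T[:3,3]+3*T[:3,2],T[:3,3]+42*T[:3,2]]))
save(c,'w3')
E
```

```text
[[-0.246, 0.969, 0.001, 468.62], [0.969, 0.246, 0.0, 1.299], [0.0, 0.001, -1.0, 133.459], [0.0, 0.0, 0.0, 1.0]] 30.442901990379834
hole px pred [[255.82452775 193.46864765]] lid w edges [[195.82178339 193.53799893]
 [315.79596043 193.39933256]] knob head/bot px [[255.05169195 271.0340763 ]
 [255.20948549 233.66631345]]
```

View pics/w3.png

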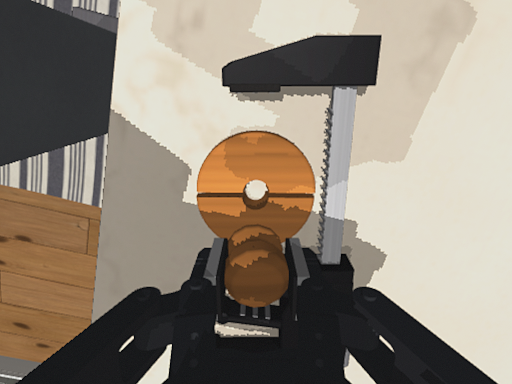

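```bash
python3 - <<'E'
from h import *
import pickle
c=pickle.load(open('w3.pkl','rb')); T=np.eye(4)
T=c['T']@np.linalg.inv(np.array(c['hand_eye'])); 
m=lid(c); 
a=m.copy(); a[225:]=0; a=cv2.morphologyEx(a,cv2.MORPH_CLOSE,np.ones((5,5)))
cn=max(cv2.findContours(a,cv2.RETR_EXTERNAL,cv2.CHAIN_APPROX_NONE)[0],key=cv2.contourArea)[:,0]
cn=cn[cn[:,1]<222]; P=onplane(c,cn,18)
from scipy.optimize import least_squares
r=least_squares(lambda p:np.hypot(P[:,0]-p[0],P[:,1]-p[1])-p[2],[469,1,50],loss='soft_l1'); print('lid circ',r.x)
h=(m==0).astype(np.uint8); h[:172]=0;h[215:]=0;h[:,240:275];h[:,:242]=0;h[:,272:]=0
for rr in range(176,214,2):
    x=np.where(h[rr])[0]; print(rr,(x.min(),x.max(),len(x)) if len(x) else None,end='; ')
print()
for rr in range(222,312,4):
    x=np.where(m[rr,215:300])[0]+215; print(rr,(x.min(),x.max()) if len(x) else None,end='; ')
print()
t=lambda v: proj(c,[T[:3,3]+T[:3,:3]@np.array(v,float)])[0].round(1)
print('head rim far -x',t((-16,0,-1)),'rim sides',t((0,-16,3)),t((0,16,3)),'shoulder +x',t((16,0,25)),t((16,0,28)))
print('lid in tool',(T[:3,:3].T@(np.array([r.x[0],r.x[1],18])-T[:3,3])).round(2))
E
```

```text
lid circ [468.26402918   2.88696952  49.21993341]
176 None; 178 None; 180 (np.int64(252), np.int64(259), 8); 182 (np.int64(248), np.int64(263), 16); 184 (np.int64(246), np.int64(265), 20); 186 (np.int64(245), np.int64(265), 21); 188 (np.int64(244), np.int64(266), 23); 190 (np.int64(244), np.int64(267), 24); 192 (np.int64(244), np.int64(267), 23); 194 (np.int64(243), np.int64(271), 25); 196 (np.int64(242), np.int64(271), 26); 198 (np.int64(243), np.int64(261), 15); 200 (np.int64(243), np.int64(266), 3); 202 (np.int64(244), np.int64(266), 6); 204 (np.int64(246), np.int64(265), 8); 206 (np.int64(247), np.int64(263), 15); 208 (np.int64(251), np.int64(259), 9); 210 None; 212 None; 
222 (np.int64(215), np.int64(299)); 226 (np.int64(215), np.int64(299)); 230 (np.int64(215), np.int64(298)); 234 (np.int64(216), np.int64(294)); 238 (np.int64(227), np.int64(285)); 242 (np.int64(229), np.int64(281)); 246 (np.int64(229), np.int64(281)); 250 (np.int64(229), np.int64(267)); 254 (np.int64(229), np.int64(273)); 258 (np.int64(229), np.int64(279)); 262 (np.int64(229), np.int64(284)); 266 (np.int64(228), np.int64(286)); 270 (np.int64(226), np.int64(287)); 274 (np.int64(225), np.int64(288)); 278 (np.int64(225), np.int64(287)); 282 (np.int64(225), np.int64(285)); 286 (np.int64(230), np.int64(283)); 290 (np.int64(232), np.int64(282)); 294 (np.int64(230), np.int64(281)); 298 (np.int64(234), np.int64(278)); 302 (np.int64(239), np.int64(271)); 306 (np.int64(250), np.int64(263)); 310 None; 
head rim far -x [254.7 304.8] rim sides [221.4 271.7] [288.1 271.6] shoulder +x [254.8 221.8] [254.9 219.5]
lid in tool [  1.89   0.12 115.52]
```

The wrist picture shows the knob held upright between the pads, with its head at (257,277). The hole is centred at (255,194). Both agree with the target to within 1 mm, so I'll lower the knob.

servo_tool(commands=[{"rx":0,"ry":0,"rz":0,"x":0,"y":-0.0005,"z":0.03,"hand":0.025},{"rx":0,"ry":0,"rz":0,"x":0,"y":-0.0005,"z":0.055,"hand":0.025},{"rx":0,"ry":0,"rz":0,"x":0,"y":-0.0005,"z":0.066,"hand":0.025},{"rx":0,"ry":0,"rz":0,"x":0,"y":-0.0005,"z":0.072,"hand":0.025},{"rx":0,"ry":0,"rz":0,"x":0,"y":-0.0005,"z":0.075,"hand":0.025},{"rx":0,"ry":0,"rz":0,"x":0,"y":-0.0005,"z":0.075,"hand":0.025}])

```text
time_s: 5.9
tool_pos: [468.2, 0.5, 58.6]
eef_rot: [0.0, 0.614, 0.789, 0.0]
ft_force: [0.7, 0.4, -0.6]
grip_width: 30.0
finger_force: 25.0
```

servo_tool(commands=[{"rx":0,"ry":0,"rz":0,"x":0,"y":0,"z":0.003,"hand":0.025},{"rx":0,"ry":0,"rz":0,"x":0,"y":0,"z":0.006,"hand":0.025},{"rx":0,"ry":0,"rz":0,"x":0,"y":0,"z":0.008,"hand":0.025},{"rx":0,"ry":0,"rz":0,"x":0,"y":0,"z":0.0095,"hand":0.025},{"rx":0,"ry":0,"rz":0,"x":0,"y":0,"z":0.0095,"hand":0.025},{"rx":0,"ry":0,"rz":0,"x":0,"y":0,"z":0.0095,"hand":0.025}])

```text
time_s: 6.65
tool_pos: [467.6, 0.4, 48.7]
eef_rot: [-0.0, 0.614, 0.789, -0.0]
ft_force: [0.2, -0.0, 0.2]
grip_width: 30.2
finger_force: 25.0
```

servo_tool(commands=[{"rx":0,"ry":0,"rz":0,"x":0,"y":0,"z":0.001,"hand":0.025},{"rx":0,"ry":0,"rz":0,"x":0,"y":0,"z":0.001,"hand":0.025},{"rx":0,"ry":0,"rz":0,"x":0,"y":0,"z":0.001,"hand":0.025}])

```text
time_s: 7.02
tool_pos: [467.7, 0.4, 48.3]
eef_rot: [0.0, 0.614, 0.789, 0.0]
ft_force: [-1.1, 0.4, 4.9]
grip_width: 30.4
finger_force: 25.5
```

Contact at the right height: TCP at 48.3, so the knob's origin is about 3 mm up. I'll release it gently, rise and move back to look.

servo_tool(commands=[{"rx":0,"ry":0,"rz":0,"x":0,"y":0,"z":0,"hand":0.034},{"rx":0,"ry":0,"rz":0,"x":0,"y":0,"z":0,"hand":0.04},{"rx":0,"ry":0,"rz":0,"x":0,"y":0,"z":0,"hand":0.048},{"rx":0,"ry":0,"rz":0,"x":0,"y":0,"z":0,"hand":0.048},{"rx":0,"ry":0,"rz":0,"x":0,"y":0,"z":-0.02,"hand":0.048},{"rx":0,"ry":0,"rz":0,"x":0,"y":0,"z":-0.06,"hand":0.048},{"rx":0,"ry":0,"rz":0,"x":-0.03,"y":0.0,"z":-0.1,"hand":0.06},{"rx":0,"ry":0,"rz":0,"x":-0.06,"y":0.0,"z":-0.14,"hand":0.085},{"rx":0,"ry":0,"rz":0,"x":-0.06,"y":0.0,"z":-0.14,"hand":0.085},{"rx":0,"ry":0,"rz":0,"x":-0.06,"y":0.0,"z":-0.14,"hand":0.085}])

```text
time_s: 8.28
tool_pos: [481.7, -57.5, 187.3]
eef_rot: [-0.001, 0.615, 0.789, -0.0]
ft_force: [-0.1, 0.4, 0.2]
grip_width: 84.8
finger_force: 0.0
```

```bash
python3 - <<'E'
from h import *
import pickle
c=grab('wrist'); pickle.dump(c,open('w4.pkl','wb')); T=T_tool(observe()); print(T.round(3).tolist())
save(c,'w4')
print('knob top pred',proj(c,[469,0.5,53]))
E
```

```text
[[-0.245, 0.969, -0.003, 481.081], [0.969, 0.245, 0.001, -57.12], [0.002, -0.003, -1.0, 186.626], [0.0, 0.0, 0.0, 1.0]]
knob top pred [[257.68406259 118.66206899]]
```

View pics/w4.png

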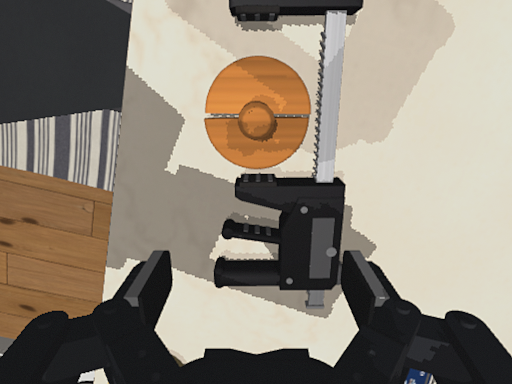

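The wrist picture shows the knob seated upright in the hole at (258,120), with the split still open at row 117. The trigger is at about (222–280,230) and the grip at (215–280,272). I'll measure the squeeze line by column scans.

```bash
python3 - <<'E'
from h import *
import pickle
c=pickle.load(open('w4.pkl','rb')); g=c['img'].max(2).astype(int)
# bar edges
pts=[]
for r in range(30,165,5):
    row=cv2.cvtColor(c['img'],cv2.COLOR_RGB2HSV)[r,300:365]
    d=np.abs(np.diff(g[r,300:365])); j=np.where(d>18)[0]+300
    if len(j): pts.append((r,j.min(),j.max()))
print(pts[::4])
for col in (225,232,240,248,256,264,272):
    dark=(g[200:300,col]<60).astype(int); e=np.where(np.diff(dark)!=0)[0]+200
    print(col,e.tolist(),[onplane(c,[[col,q+.5]],z)[0,:2].round(1).tolist() for q,z in zip(e,(4,30,4,32))])
cv2.imwrite('pics/cr4.png',cv2.resize(c['img'][165:315,195:365],None,fx=4,fy=4,interpolation=cv2.INTER_CUBIC)[:,:,::-1])
ang=np.deg2rad(104.5);X=np.array([np.cos(ang),np.sin(ang)]);Y=np.array([-X[1],X[0]])
for r,a,b in pts[::8]+[pts[-1]]:
    p=onplane(c,[[(a),r],[b,r]],22)[:,:2]; print(r,p.round(1).tolist(),(p@Y).round(1))
E
```

```text
[(30, np.int64(322), np.int64(350)), (50, np.int64(317), np.int64(343)), (70, np.int64(317), np.int64(342)), (90, np.int64(307), np.int64(340)), (110, np.int64(314), np.int64(338)), (130, np.int64(304), np.int64(337)), (150, np.int64(304), np.int64(335))]
225 [220, 238, 259, 285] [[462.4, -119.5], [466.7, -127.2], [472.9, -167.9], [478.8, -182.1]]
232 [219, 236, 260, 285] [[469.7, -116.4], [473.2, -123.2], [481.1, -167.3], [486.2, -180.2]]
240 [222, 237, 260, 285] [[479.1, -117.8], [481.5, -122.3], [490.1, -165.0], [494.7, -178.1]]
248 [201, 223, 239, 259, 285] [[481.8, -91.4], [485.8, -104.8], [492.7, -136.2], [495.4, -144.4]]
256 [203, 224, 231, 233, 240, 259, 285] [[490.8, -91.5], [493.9, -103.9], [499.0, -124.2], [496.2, -112.8]]
264 [205, 226, 241, 259, 284] [[499.8, -91.6], [502.4, -104.1], [510.9, -134.2], [511.8, -140.2]]
272 [207, 227, 242, 259, 284] [[508.8, -91.8], [510.6, -103.2], [520.1, -133.2], [520.0, -138.2]]
30 [[504.7, 82.5], [527.8, 88.3]] [-509.3 -533.1]
70 [[510.4, 51.3], [531.8, 56.7]] [-507.  -529.1]
110 [[518.3, 18.0], [539.7, 23.4]] [-506.3 -528.4]
150 [[520.3, -19.9], [549.2, -12.6]] [-498.8 -528.6]
160 [[530.8, -27.4], [552.4, -21.9]] [-507.  -529.4]
```

View pics/cr4.png

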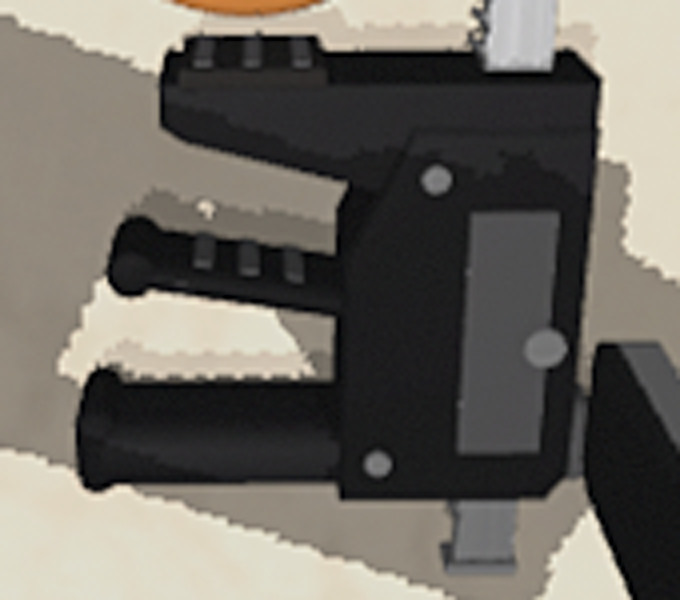

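The crop shows the released trigger lever and the grip behind it, with clear space between trigger and jaw. That makes ten pictures viewed, so from here I work by numbers only.

```bash
python3 - <<'E'
from h import *
import pickle
c=pickle.load(open('w4.pkl','rb'));T=c['T']@np.linalg.inv(np.array(c['hand_eye']))
ang=np.deg2rad(104.5);X=np.array([np.cos(ang),np.sin(ang)]);Y=np.array([-X[1],X[0]])
for col,f,b in((252,223.5,285),(256,224.5,285),(260,225.5,285)):
    F=onplane(c,[[col,f]],8)[0,:2];B=onplane(c,[[col,b]],28)[0,:2]
    print(col,'frame',(F@X).round(1),(B@X).round(1),(F@Y+518).round(1),(B@Y+518).round(1))
    fx,bx=F@X,B@X
m=(fx+bx)/2*X-452*Y; print('centre',m)
d=m-T[:2,3]; R2=T[:3,:3]; print('delta tool',R2[:2,0]@d,R2[:2,1]@d,T[:3,3])
# near jaw face: first dark row at cols 250-262
g=c['img'].max(2)
for col in (300,310): 
    r=np.where(g[165:200,col]<60)[0][0]+165; print('near jaw',onplane(c,[[col,r]],20)[0,:2]@X)
print('split x',np.array([469,0.5])@X)
E
```

```text
252 frame -233.4 -298.6 70.3 70.7
256 frame -234.7 -298.6 65.9 66.3
260 frame -235.9 -298.7 61.5 61.8
centre [ 504.523574   -145.59192864]
delta tool -91.02044376854207 0.6043232175508537 [481.65803339 -57.48823423 187.25621407]
near jaw -178.16650569433722
near jaw -178.2217818687752
split x -116.94414808134395
```

servo_tool(commands=[{"rx":0,"ry":0,"rz":0.18,"x":-0.02,"y":0,"z":0,"hand":0.085},{"rx":0,"ry":0,"rz":0.36,"x":-0.04,"y":0,"z":0,"hand":0.085},{"rx":0,"ry":0,"rz":0.54,"x":-0.06,"y":0,"z":0,"hand":0.085},{"rx":0,"ry":0,"rz":0.72,"x":-0.08,"y":0,"z":0.01,"hand":0.085},{"rx":0,"ry":0,"rz":0.9,"x":-0.091,"y":0.0006,"z":0.02,"hand":0.085},{"rx":0,"ry":0,"rz":1.08,"x":-0.091,"y":0.0006,"z":0.03,"hand":0.085},{"rx":0,"ry":0,"rz":1.26,"x":-0.091,"y":0.0006,"z":0.05,"hand":0.085},{"rx":0,"ry":0,"rz":1.44,"x":-0.091,"y":0.0006,"z":0.07,"hand":0.085},{"rx":0,"ry":0,"rz":1.565,"x":-0.091,"y":0.0006,"z":0.07,"hand":0.085},{"rx":0,"ry":0,"rz":1.565,"x":-0.091,"y":0.0006,"z":0.07,"hand":0.085}])

```text
time_s: 9.57
tool_pos: [504.0, -144.5, 115.9]
eef_rot: [-0.001, 0.992, 0.128, -0.002]
ft_force: [0.2, -0.3, 0.4]
grip_width: 85.2
finger_force: 0.0
```

```bash
python3 - <<'E'
from h import *
import pickle
c=grab('wrist'); pickle.dump(c,open('w5.pkl','wb')); T=T_tool(observe()); print(T.round(3).tolist())
d=np.array([504.5,-145.6])-T[:2,3]; print('tool delta',T[:2,0]@d,T[:2,1]@d)
ang=np.deg2rad(104.5);X=np.array([np.cos(ang),np.sin(ang)]);Y=np.array([-X[1],X[0]])
g=c['img'].max(2)
# scan along clamp x at 66 mm from bar, predicted pixels at z=30; dark runs
s=np.arange(-330,-170,1.0)
for yo in (72,66,60):
  for z in (30,):
    P=np.array([[*(a*X+(-518+yo)*Y),z] for a in s]); uv=proj(c,P).round().astype(int)
    ok=(uv[:,0]>=0)&(uv[:,0]<512)&(uv[:,1]>=0)&(uv[:,1]<384)
    v=np.array([g[q[1],q[0]] if o else -1 for q,o in zip(uv,ok)]); dark=(v<60).astype(int)
    e=np.where(np.diff(dark))[0]; print(yo,z,s[e].tolist(),v[::10].tolist())
E
```

```text
[[0.967, 0.254, -0.003, 504.488], [0.254, -0.967, 0.001, -144.792], [-0.002, -0.002, -1.0, 116.47], [0.0, 0.0, 0.0, 1.0]]
tool delta -0.19356894361084268 0.7847137860440629
72 30 [-299.0, -279.0, -245.0, -234.0, -204.0, -178.0] [236, 236, 157, 170, 46, 16, 161, 159, 199, 40, 149, 157, 156, 21, 50, 48]
66 30 [-299.0, -279.0, -246.0, -236.0, -207.0, -177.0] [236, 236, 235, 148, 33, 17, 158, 157, 229, 44, 179, 158, 157, 50, 49, 48]
60 30 [-299.0, -280.0, -247.0, -237.0, -208.0, -177.0] [236, 215, 147, 247, 34, 22, 161, 152, 156, 27, 236, 157, 162, 52, 45, 47]
```

Seen from straight above, the grip spans −299..−279 and the trigger −246..−236 along the clamp's axis. That gives thicknesses of 20 and 10 mm, matching the description, and the tool is centred on them to within 1 mm. I'll descend.

servo_tool(commands=[{"rx":0,"ry":0,"rz":0,"x":0,"y":0.0005,"z":0.03,"hand":0.08},{"rx":0,"ry":0,"rz":0,"x":0,"y":0.0005,"z":0.055,"hand":0.08},{"rx":0,"ry":0,"rz":0,"x":0,"y":0.0005,"z":0.075,"hand":0.08},{"rx":0,"ry":0,"rz":0,"x":0,"y":0.0005,"z":0.085,"hand":0.08},{"rx":0,"ry":0,"rz":0,"x":0,"y":0.0005,"z":0.092,"hand":0.08},{"rx":0,"ry":0,"rz":0,"x":0,"y":0.0005,"z":0.092,"hand":0.08},{"rx":0,"ry":0,"rz":0,"x":0,"y":0.0005,"z":0.092,"hand":0.08}])

```text
time_s: 10.5
tool_pos: [506.0, -146.5, 26.4]
eef_rot: [0.0, 0.992, 0.127, 0.001]
ft_force: [-0.8, -0.4, -0.4]
grip_width: 80.0
finger_force: 0.0
```

servo_tool(commands=[{"rx":0,"ry":0,"rz":0,"x":0,"y":0,"z":0.002,"hand":0.066},{"rx":0,"ry":0,"rz":0,"x":0,"y":0,"z":0.002,"hand":0.064},{"rx":0,"ry":0,"rz":0,"x":0,"y":0.004,"z":0.002,"hand":0.057},{"rx":0,"ry":0,"rz":0,"x":0,"y":0.008,"z":0.002,"hand":0.049},{"rx":0,"ry":0,"rz":0,"x":0,"y":0.011,"z":0.002,"hand":0.042},{"rx":0,"ry":0,"rz":0,"x":0,"y":0.0135,"z":0.002,"hand":0.034},{"rx":0,"ry":0,"rz":0,"x":0,"y":0.0135,"z":0.002,"hand":0.034},{"rx":0,"ry":0,"rz":0,"x":0,"y":0.0135,"z":0.002,"hand":0.034}], squeeze=30)

```text
time_s: 11.5
tool_pos: [508.5, -158.3, 24.6]
eef_rot: [-0.001, 0.992, 0.126, -0.0]
ft_force: [-1.1, 6.0, 9.6]
grip_width: 39.8
finger_force: 28.7
```

servo_tool(commands=[{"rx":0,"ry":0,"rz":0,"x":0,"y":-0.003,"z":0,"hand":0.046},{"rx":0,"ry":0,"rz":0,"x":0,"y":-0.007,"z":0,"hand":0.056},{"rx":0,"ry":0,"rz":0,"x":0,"y":-0.011,"z":0,"hand":0.065},{"rx":0,"ry":0,"rz":0,"x":0,"y":-0.0135,"z":0,"hand":0.073},{"rx":0,"ry":0,"rz":0,"x":0,"y":-0.0135,"z":0,"hand":0.073},{"rx":0,"ry":0,"rz":0,"x":0,"y":-0.0135,"z":0,"hand":0.073}])

```text
time_s: 12.25
tool_pos: [505.8, -146.4, 23.8]
eef_rot: [0.0, 0.992, 0.127, 0.0]
ft_force: [-0.0, -0.1, 0.1]
grip_width: 72.9
finger_force: 0.0
```

```bash
python3 - <<'E'
from h import *
import pickle
cs=pickle.load(open('c0.pkl','rb'))
T0=T_tool(observe())
w=grab('wrist'); save(w,'w6')
s=grab('scene'); save(s,'s6')
old=cs['scene']['img'].astype(int)
d=(np.abs(s['img'].astype(int)-old).max(2)>30)[160:235,220:310]
ang=np.deg2rad(104.5);X=np.array([np.cos(ang),np.sin(ang)]);Y=np.array([-X[1],X[0]])
g=w['img'].max(2); sx=np.arange(-330,60,1.0)
for yo in (10,60,66,72,80):
    P=np.array([[*(a*X+(-518+yo)*Y),31] for a in sx]); uv=proj(w,P).round().astype(int)
    v=np.array([g[q[1],q[0]] if 0<=q[0]<512 and 0<=q[1]<384 else -1 for q in uv]); e=np.where(np.diff((v<60).astype(int)))[0]
    print(yo,sx[e].tolist(),sx[v>=0][[0,-1]] if (v>=0).any() else None)
print(T0[:3,3], T0[:2,3]@X)
# far jaw in the scene camera: scan along clamp x at z=33
for n,c in(('old',cs['scene']),('new',s)):
  c['T']=np.array(c['cam_to_world']); g=c['img'].max(2)
  for yo in(30,70):
    P=np.array([[*(a*X+(-518+yo)*Y),33] for a in np.arange(-100,40,1.)]); uv=proj(c,P).round().astype(int); v=g[uv[:,1],uv[:,0]]
    e=np.where(np.diff((v<75).astype(int)))[0]; print(n,yo,(e-100).tolist())
E
```

```text
10 [-304.0, -250.0, -215.0, -185.0, -170.0] [-330. -170.]
60 [-321.0, -317.0, -311.0, -282.0, -251.0, -241.0, -238.0, -228.0, -223.0, -218.0, -216.0, -181.0, -156.0] [-330. -156.]
66 [-325.0, -320.0, -314.0, -282.0, -250.0, -240.0, -236.0, -225.0, -219.0, -214.0, -213.0, -181.0, -154.0] [-330. -154.]
72 [-305.0, -303.0, -282.0, -250.0, -240.0, -234.0, -182.0, -152.0] [-330. -152.]
80 [-308.0, -303.0, -280.0, -250.0, -238.0, -231.0, -175.0, -150.0] [-330. -150.]
[ 505.75940383 -146.43801672   23.81985115] -268.4056619316041
old 30 [-23, 25]
old 70 [-34, 18]
new 30 [-36, 13]
new 70 [-44, 8]
```

The pull worked: the far jaw came in one tooth, and the clamp slid back about 3 mm. I'll keep pumping, with each call ending in the closed state.

servo_tool(commands=[{"rx":0,"ry":0,"rz":0,"x":0,"y":0,"z":0,"hand":0.065},{"rx":0,"ry":0,"rz":0,"x":0,"y":0.004,"z":0,"hand":0.056},{"rx":0,"ry":0,"rz":0,"x":0,"y":0.008,"z":0,"hand":0.047},{"rx":0,"ry":0,"rz":0,"x":0,"y":0.0115,"z":0,"hand":0.04},{"rx":0,"ry":0,"rz":0,"x":0,"y":0.0115,"z":0,"hand":0.034},{"rx":0,"ry":0,"rz":0,"x":0,"y":0.0115,"z":0,"hand":0.034},{"rx":0,"ry":0,"rz":0,"x":0,"y":0.0115,"z":0,"hand":0.034}])

```text
time_s: 13.22
tool_pos: [508.4, -157.0, 24.6]
eef_rot: [-0.0, 0.992, 0.127, 0.0]
ft_force: [-0.7, 1.4, 10.2]
grip_width: 39.8
finger_force: 29.0
```

servo_tool(commands=[{"rx":0,"ry":0,"rz":0,"x":0,"y":-0.003,"z":0,"hand":0.046},{"rx":0,"ry":0,"rz":0,"x":0,"y":-0.007,"z":0,"hand":0.056},{"rx":0,"ry":0,"rz":0,"x":0,"y":-0.0115,"z":0,"hand":0.065},{"rx":0,"ry":0,"rz":0,"x":0,"y":-0.0115,"z":0,"hand":0.073},{"rx":0,"ry":0,"rz":0,"x":0,"y":-0.0115,"z":0,"hand":0.073},{"rx":0,"ry":0,"rz":0,"x":0,"y":-0.008,"z":0,"hand":0.058},{"rx":0,"ry":0,"rz":0,"x":0,"y":-0.004,"z":0,"hand":0.048},{"rx":0,"ry":0,"rz":0,"x":0,"y":0,"z":0,"hand":0.04},{"rx":0,"ry":0,"rz":0,"x":0,"y":0,"z":0,"hand":0.034},{"rx":0,"ry":0,"rz":0,"x":0,"y":0,"z":0,"hand":0.034}])

```text
time_s: 14.48
tool_pos: [508.6, -157.6, 24.7]
eef_rot: [0.0, 0.992, 0.127, 0.0]
ft_force: [-1.2, 1.3, 9.6]
grip_width: 39.4
finger_force: 28.7
```

```bash
cat > chk.py <<'E'
from h import *
import pickle
s=grab('scene'); save(s,'s_last')
ang=np.deg2rad(104.5);X=np.array([np.cos(ang),np.sin(ang)]);Y=np.array([-X[1],X[0]])
g=s['img'].max(2); a=np.arange(-260,40,1.)
for yo in(30,70):
    P=np.array([[*(q*X+(-518+yo)*Y),33] for q in a]); uv=proj(s,P).round().astype(int); v=g[uv[:,1],uv[:,0]]
    e=np.where(np.diff((v<75).astype(int)))[0]; print(yo,a[e].tolist())
m=lid(s); m[:180]=0;m[225:]=0;m[:,:245]=0;m[:,300:]=0
ys,xs=np.where(m); p=onplane(s,[[xs.mean(),ys.mean()]],18)[0,:2]; print('lid blob',len(xs),p@X,p@Y+518,(xs.min(),xs.max(),ys.min(),ys.max()))
E
python3 chk.py
```

```text
30 [-151.0, -51.0, -2.0]
70 [-221.0, -197.0, -153.0, -59.0, -8.0]
lid blob 454 -115.94930057648682 68.9998191472248 (np.int64(256), np.int64(285), np.int64(189), np.int64(211))
```

servo_tool(commands=[{"rx":0,"ry":0,"rz":0,"x":0,"y":-0.003,"z":0,"hand":0.046},{"rx":0,"ry":0,"rz":0,"x":0,"y":-0.007,"z":0,"hand":0.056},{"rx":0,"ry":0,"rz":0,"x":0,"y":-0.0115,"z":0,"hand":0.065},{"rx":0,"ry":0,"rz":0,"x":0,"y":-0.0115,"z":0,"hand":0.073},{"rx":0,"ry":0,"rz":0,"x":0,"y":-0.0115,"z":0,"hand":0.073},{"rx":0,"ry":0,"rz":0,"x":0,"y":-0.008,"z":0,"hand":0.058},{"rx":0,"ry":0,"rz":0,"x":0,"y":-0.005,"z":0,"hand":0.05},{"rx":0,"ry":0,"rz":0,"x":0,"y":-0.003,"z":0,"hand":0.045},{"rx":0,"ry":0,"rz":0,"x":0,"y":0,"z":0,"hand":0.04},{"rx":0,"ry":0,"rz":0,"x":0,"y":0,"z":0,"hand":0.034}])

```text
time_s: 15.78
tool_pos: [508.5, -157.0, 24.7]
eef_rot: [-0.001, 0.992, 0.127, 0.0]
ft_force: [-1.5, 4.7, 10.3]
grip_width: 39.1
finger_force: 28.5
```

servo_tool(commands=[{"rx":0,"ry":0,"rz":0,"x":0,"y":0,"z":0,"hand":0.034},{"rx":0,"ry":0,"rz":0,"x":0,"y":0,"z":0,"hand":0.034}])

```text
time_s: 16.02
tool_pos: [508.5, -156.9, 24.7]
eef_rot: [-0.0, 0.992, 0.127, 0.0]
ft_force: [-1.8, 3.9, 9.5]
grip_width: 39.2
finger_force: 28.5
```

```bash
python3 chk.py
```

```text
30 [-151.0, -56.0, -7.0]
70 [-221.0, -197.0, -159.0, -66.0, -18.0]
lid blob 418 -120.00861851069304 69.18634659783328 (np.int64(257), np.int64(285), np.int64(189), np.int64(210))
```

servo_tool(commands=[{"rx":0,"ry":0,"rz":0,"x":0,"y":-0.003,"z":0,"hand":0.046},{"rx":0,"ry":0,"rz":0,"x":0,"y":-0.007,"z":0,"hand":0.056},{"rx":0,"ry":0,"rz":0,"x":0,"y":-0.0115,"z":0,"hand":0.065},{"rx":0,"ry":0,"rz":0,"x":0,"y":-0.0115,"z":0,"hand":0.073},{"rx":0,"ry":0,"rz":0,"x":0,"y":-0.0115,"z":0,"hand":0.073},{"rx":0,"ry":0,"rz":0,"x":0,"y":-0.008,"z":0,"hand":0.058},{"rx":0,"ry":0,"rz":0,"x":0,"y":-0.005,"z":0,"hand":0.05},{"rx":0,"ry":0,"rz":0,"x":0,"y":-0.003,"z":0,"hand":0.045},{"rx":0,"ry":0,"rz":0,"x":0,"y":0,"z":0,"hand":0.04},{"rx":0,"ry":0,"rz":0,"x":0,"y":0,"z":0,"hand":0.034}])

```text
time_s: 17.32
tool_pos: [508.2, -157.0, 24.5]
eef_rot: [-0.001, 0.992, 0.127, -0.0]
ft_force: [-0.8, 3.0, 8.5]
grip_width: 39.2
finger_force: 28.8
```

servo_tool(commands=[{"rx":0,"ry":0,"rz":0,"x":0,"y":0,"z":0,"hand":0.034},{"rx":0,"ry":0,"rz":0,"x":0,"y":0,"z":0,"hand":0.034}])

```text
time_s: 17.58
tool_pos: [508.1, -157.0, 24.5]
eef_rot: [-0.0, 0.992, 0.127, -0.0]
ft_force: [-2.6, 4.6, 8.8]
grip_width: 38.8
finger_force: 28.8
```

```bash
python3 chk.py
```

```text
30 [-151.0, -68.0, -17.0]
70 [-221.0, -197.0, -160.0, -72.0, -23.0]
lid blob 413 -127.04132540636685 68.44234733141104 (np.int64(258), np.int64(286), np.int64(188), np.int64(209))
```

servo_tool(commands=[{"rx":0,"ry":0,"rz":0,"x":0,"y":-0.003,"z":0,"hand":0.046},{"rx":0,"ry":0,"rz":0,"x":0,"y":-0.007,"z":0,"hand":0.056},{"rx":0,"ry":0,"rz":0,"x":0,"y":-0.0115,"z":0,"hand":0.065},{"rx":0,"ry":0,"rz":0,"x":0,"y":-0.0115,"z":0,"hand":0.073},{"rx":0,"ry":0,"rz":0,"x":0,"y":-0.0115,"z":0,"hand":0.073},{"rx":0,"ry":0,"rz":0,"x":0,"y":-0.008,"z":0,"hand":0.058},{"rx":0,"ry":0,"rz":0,"x":0,"y":-0.005,"z":0,"hand":0.05},{"rx":0,"ry":0,"rz":0,"x":0,"y":-0.003,"z":0,"hand":0.045},{"rx":0,"ry":0,"rz":0,"x":0,"y":-0.002,"z":0,"hand":0.04},{"rx":0,"ry":0,"rz":0,"x":0,"y":-0.002,"z":0,"hand":0.034}])

```text
time_s: 18.88
tool_pos: [507.4, -154.2, 24.8]
eef_rot: [-0.001, 0.992, 0.127, -0.0]
ft_force: [-3.0, 6.7, 11.7]
grip_width: 47.4
finger_force: 29.3
```

servo_tool(commands=[{"rx":0,"ry":0,"rz":0,"x":0,"y":0,"z":0,"hand":0.034},{"rx":0,"ry":0,"rz":0,"x":0,"y":0,"z":0,"hand":0.034}])

```text
time_s: 19.12
tool_pos: [507.4, -154.1, 24.8]
eef_rot: [-0.001, 0.992, 0.127, -0.0]
ft_force: [-2.0, 7.2, 11.7]
grip_width: 47.5
finger_force: 29.3
```

```bash
python3 chk.py; python3 -c "
from h import *
c=grab('wrist');save(c,'w9')"
```

```text
30 [-151.0, -68.0, -18.0]
70 [-217.0, -197.0, -166.0, -77.0, -23.0]
lid blob 412 -129.4699917468357 68.45405681083105 (np.int64(258), np.int64(286), np.int64(187), np.int64(209))
```

The trigger now stops short at 47.5 mm, so the jaws bear on the lid. I'll check numerically that the knob still stands.

```bash
python3 - <<'E'
from h import *
ang=np.deg2rad(104.5);X=np.array([np.cos(ang),np.sin(ang)]);Y=np.array([-X[1],X[0]])
L=np.array([469,.5])+(-129.5+117)*X; print('lid est',L)
for n,b in(('scene',(252,178,292,214)),('side',(244,186,282,216))):
    c=grab(n); m=lid(c); g=cv2.cvtColor(c['img'],cv2.COLOR_RGB2GRAY)
    print(n,'pred knob z 53,44,34,18',proj(c,[[*L,z] for z in(53,44,34,18)]).round(1).tolist())
    for r in range(b[1],b[3]): print(r,''.join('.' if not m[r,x] else '%x'%min(15,g[r,x]//12) for x in range(b[0],b[2])))
E
```

```text
lid est [472.12975005 -11.6018455 ]
scene pred knob z 53,44,34,18 [[272.0, 188.8], [272.0, 191.1], [271.9, 193.6], [271.8, 197.5]]
178 ........................................
179 ........................................
180 ........................................
181 ........................................
182 ........................................
183 ........................................
184 ........................................
185 ........................................
186 ........................................
187 ...................66...................
188 .................7788877................
189 ................789998886...............
190 ..............98889999987777............
191 .............ba8889999988788876.........
192 ...........aaaa87788898878999886........
193 .........baaaaa87677877768999998........
194 .......bbbbaaaa976666666689999987.......
195 ......aabbbbbaa97..5.5..689999998.......
196 ......aabbbbbaa865......6899999987......
197 ......aaaabaaaa87666666668899999987.....
198 ......a9aaaaaaa87777787778899999998.....
199 ......99999aaaa98788
[... 1334 characters left out ...]
9988........
200 .......abbbbaa86555667889899988.......
201 .......aaaaaaa97767887889889989.......
202 .......999999a987777789a9999888.......
203 .......78888999998989aaaaaa998........
204 .......57766778889999aaaaaaa98........
205 ...............567889999999987........
206 ..................57899999876.........
207 ...................579888766..........
208 ....................677666............
209 .....................556..............
210 ......................................
211 ......................................
212 ......................................
213 ......................................
214 ......................................
215 ......................................
```

servo_tool(commands=[{"rx":0,"ry":0,"rz":0,"x":0,"y":0,"z":0,"hand":0.034},{"rx":0,"ry":0,"rz":0,"x":0,"y":0,"z":0,"hand":0.034},{"rx":0,"ry":0,"rz":0,"x":0,"y":0,"z":0,"hand":0.034},{"rx":0,"ry":0,"rz":0,"x":0,"y":0,"z":0,"hand":0.034}])

```text
time_s: 19.82
tool_pos: [507.4, -154.1, 24.9]
eef_rot: [-0.001, 0.992, 0.127, -0.0]
ft_force: [-2.1, 6.9, 12.6]
grip_width: 47.8
finger_force: 29.3
```

```bash
python3 -c "
from h import *
o=observe();print(o['finger_force'],o['grip_width'],o['tool_pos']);print(hand_in())"
```

```text
29.287487408146262 47.77323796385923 [ 507.42678051 -154.11733371   24.8504453 ]
the job is handed in; nothing more can be done
None
```

I handed the job in at about 20 s with the knob upright in the hole, both jaws bearing on the lid and the trigger held at about 29 N (roughly 40 N at the jaws by the given rule); the hand-in call reported no verdict.

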